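# Next round of loads on three balances under verification

### The job

Three balances being verified share one set of standard weights, and it is time for the next round: of the three weights now standing on the pans, the largest must go to the centre of the large round pan, the middle one to the centre of the square pan and the smallest to the centre of the small round pan. Never have two weights on one pan at a time: park a weight on the grey felt pad when you need a free place, never let one touch the bare bench top, and leave the pad empty at the end. Set every weight down upright without dropping or toppling it, and leave the brush, tweezers and pen where they lie.

Things in the scene. Friction and masses are not known exactly. Their poses are not given: they have to be found in the camera images.
- weight_500: Largest weight of plain polished stainless steel, 500 g: an upright cylinder 38 mm in diameter with a short neck and a knob on top, 66 mm high in all. The cylinder reaches up to 44 mm, the neck (21 mm diameter) to 55 mm, the knob (33 mm diameter) to the top. Origin: centre of its underside; z up along its axis. Loose; at the start it stands on the balance with the square pan, within 8 mm of the pan's centre.
- weight_200: Middle weight of plain polished stainless steel, 200 g: an upright cylinder 28 mm in diameter with a short neck and a knob on top, 50 mm high in all. The cylinder reaches up to 34 mm, the neck (16 mm diameter) to 42 mm, the knob (25 mm diameter) to the top. Origin: centre of its underside; z up along its axis. Loose; at the start it stands on the balance with the small round pan, within 8 mm of the pan's centre.
- weight_50: Smallest weight of plain polished stainless steel, 50 g: an upright cylinder 18 mm in diameter with a short neck and a knob on top, 33 mm high in all. The cylinder reaches up to 22 mm, the neck (10 mm diameter) to 27 mm, the knob (16 mm diameter) to the top. Origin: centre of its underside; z up along its axis. Loose; at the start it stands on the balance with the large round pan, within 8 mm of the pan's centre.
- balance_round: Portable electronic balance with the large round pan; white housing 218 x 150 mm (depth x width), top 46 mm above the bench, with a sloping display and keys along its front edge. Flat steel pan, 115 mm in diameter; pan top 60 mm above the bench. Fixed. Origin: on the bench directly under the pan's centre; z up, -x towards its display side, y across. The housing runs from 150 mm in front of the pan's centre (console up to 60 mm high) to 68 mm behind it.
- balance_square: Portable electronic balance with the square pan; white housing 214 x 146 mm (depth x width), top 38 mm above the bench, with a sloping display and keys along its front edge. Flat steel pan, 116 x 116 mm; pan top 50 mm above the bench. Fixed. Origin: on the bench directly under the pan's centre; z up, -x towards its display side, y across. The housing runs from 146 mm in front of the pan's centre (console up to 52 mm high) to 68 mm behind it.
- balance_small: Smallest portable electronic balance, with the small round pan; white housing 166 x 112 mm (depth x width), top 32 mm above the bench, with a sloping display and keys along its front edge. Flat steel pan, 82 mm in diameter; pan top 42 mm above the bench. Fixed. Origin: on the bench directly under the pan's centre; z up, -x towards its display side, y across. The housing runs from 116 mm in front of the pan's centre (console up to 46 mm high) to 50 mm behind it.
- pad: Square grey felt pad in a low plastic frame, 120 x 120 mm, top 10 mm above the bench, empty at the start: the clean parking place for weights. Fixed. Origin: on the bench under its centre; z up.
- brush: Bystander: flat dusting brush with a wooden handle, 143 mm long, 26 mm wide, 10 mm high, lying on the bench between two of the places where the balances and the pad stand, bristles to its +x. Origin: underside, 65 mm from the bristle end.
- tweezers: Bystander: steel weight tweezers with white tips, 148 mm long, 18 mm wide, 9 mm high, lying on the bench between two of the places where the balances and the pad stand, tips to its +x. Origin: underside, 14 mm behind its middle.
- pen: Bystander: blue ballpoint pen with a steel clip, 125 mm long, 9 mm thick, lying on the bench between two of the places where the balances and the pad stand along its x. Origin: underside, 12 mm from its middle towards the clip.
Things that resemble listed ones, but are neither listed nor needed, are in the scene too. Leave any purple look-alike of the weight_500 alone.

How it is judged:
At the end, for the whole second after the job is handed in: Each weight stands upright on its own pan (500 g on the large round, 200 g on the square, 50 g on the small round), within 15 mm of the pan's centre, resting on the pan (within 4 mm in height), upright within 0.1 rad, released and at rest; the pad is therefore empty (horizontal distance between weight_500 and balance_round below 0.015 m and z of weight_500 in the frame of balance_round between 0.056 and 0.064 m and angle between each of weight_500, weight_200, weight_50's own z axis and vertical below 0.1 rad and linear speed of each of weight_500, weight_200, weight_50 below 0.02 m/s and contact force between each of weight_500, weight_200, weight_50 and the fingers below 0.05 N and horizontal distance between weight_200 and balance_square below 0.015 m and z of weight_200 in the frame of balance_square between 0.046 and 0.054 m and horizontal distance between weight_50 and balance_small below 0.015 m and z of weight_50 in the frame of balance_small between 0.038 and 0.046 m); the robot touches nothing.
It fails at once if a weight touches the bench top (height (world z) of any of weight_500, weight_200, weight_50 below 0.005 m).
It fails at once if a weight is toppled (angle between any of weight_500, weight_200, weight_50's own z axis and vertical above 0.7 rad).
It fails at once if a weight is dropped (falls free more than about 13 mm) ((linear speed of weight_500 above 0.5 m/s and contact force between weight_500 and the fingers below 0.02 N) or (linear speed of weight_200 above 0.5 m/s and contact force between weight_200 and the fingers below 0.02 N) or (linear speed of weight_50 above 0.5 m/s and contact force between weight_50 and the fingers below 0.02 N)).
It fails at once if two weights stand on one pan at once (contact force between each of weight_500, weight_200 and balance_round above 0.2 N or contact force between each of weight_500, weight_50 and balance_round above 0.2 N or contact force between each of weight_200, weight_50 and balance_round above 0.2 N or contact force between each of weight_500, weight_200 and balance_square above 0.2 N or contact force between each of weight_500, weight_50 and balance_square above 0.2 N or contact force between each of weight_200, weight_50 and balance_square above 0.2 N or contact force between each of weight_500, weight_200 and balance_small above 0.2 N or contact force between each of weight_500, weight_50 and balance_small above 0.2 N or contact force between each of weight_200, weight_50 and balance_small above 0.2 N).
It fails at once if the brush, tweezers or pen is moved more than 25 mm (distance of any of brush, tweezers, pen from where it was at the start of the episode above 0.025 m).
It also fails if it takes over 101 s, if anything falls off the work surface, if the arm or the gripper's body presses on something with over 40 N, if the wrist force passes 120 N, or if a joint passes its speed limit or range.

### The arm

A 7-joint arm with a two-finger parallel gripper is mounted at the origin on the work surface. World frame = base frame: x ahead of the robot, y to its left, z up, the work surface at z = 0. Lengths are in m, angles in rad, forces in N, time in s.
With the tool pointing down it reaches from about 0.4 to 0.925 m from the base axis. Payload 5.6 kg.
Tool frame: the origin (TCP) lies midway between the tips of the shut fingers; the grasp point (between the pads) lies 19 mm behind it; z points along the fingers, y is the line along which they close (so a half turn about z gives the same grasp; the last joint's range is limited). The gripper opens to 85 mm and grips with 20 to 120 N. Pads are 22 mm wide; open, the fingers measure 114 mm over their backs; the gripper's body (76 mm by 85 mm) begins 54 mm behind the grasp point. The pads swing forward as they close: fully open they stand 13 mm farther back than shut.
Start: joints at [1.111, 0.468, -0.012, 1.603, 0.006, 1.071, -0.056], TCP at [0.263, -0.594, 0.197] pointing down, gripper open.
Joint ranges: [-2.53, 2.53], [-0.31, 2.02], [-1.57, 1.55], [0.28, 2.44], [-1.29, 4.43], [0.15, 1.84], [-2.92, 2.92]. Speed limits (rad/s): [2.57, 2.57, 3.14, 3.14, 3.14, 3.14, 3.14].

### API

Orientations are given as a rotation vector (axis times angle).
In Python, from rig import arm gives the robot as it stands.
- The arm moves only by the tool apply_moves, never from a script. Its argument "targets" is a list of rows, each a list of 7 numbers: the shift along the tool's x, y, z in mm, then the turn, a rotation vector about the tool's x, y, z in degrees, then the opening in per cent of the stroke, from 0 (shut) to 100 (fully open). In form: [[dx, dy, dz, wx, wy, wz, hand], ...]. A call has 1 to 8 rows; each row shifts and turns the commanded pose from where the row before left it, along the tool's axes as they then stand; what a row does not reach is not made up. A row lasts 1/12 s, in which the tool goes at most 41.7 mm and 7.16 degrees, less where a joint would pass 70% of its speed; a pose out of reach is approached as far as the arm can. A call is refused whole if a number of a shift passes 41.7 or a number of a turn 7.16, either way. A call with a gripper value outside its range is refused whole. The fingers move at their own pace and stop on an object; "force" is the grip in N (left out, the last holds). Time passes only in rows, so rows that do not move let the fingers close. It gives the time, the measured TCP pose, the force, the opening and the grip force at its end, in the units of the state.
- arm.read_state(): the state, without advancing time (a new reading comes with each control period).
- arm.camera(name): name is "scene" or "side" or "wrist"; returns the picture (400x640x3 uint8, red, green, blue); there is no depth.
- arm.camera_info(name): a dict with "fx", "fy", "cx", "cy" (pixels), "T" (4x4, takes a point from camera to world coordinates). Camera axes: x right, y down, z forward; pixel columns grow to the right and rows downward; lengths in m; the calibration is good to about 2 mm. A picture is of the moment at which its call begins: read the wrist's pose just before it. camera_info takes no time and is no camera call; for the wrist camera it gives the pose at the moment of the call.
- arm.close_job(): hands the job in; it is judged then, once.
The state is a dict: "time_s": time; "joints": joint angles; "qd": joint speeds; "joint_efforts": joint torques, N m; "eef_pos": TCP position; "tool_rot": TCP orientation; "wrist_force": force on the tool from outside, world axes, zero at the start; "torque": the same for the moment, N m; "width": finger opening in m; "finger_force": force on a finger pad.
Only numpy, scipy, OpenCV 4.12 (cv2) and the standard library are available. Lean on these libraries where they do the work, as an engineer would, in place of code of your own. Each camera call takes 0.05 s, during which the arm holds its last target. There are 200 camera calls.

## Working session

There is one attempt and no reset: what is moved stays moved. The work goes in short steps, Python scripts to look and compute and a tool call to move; the robot and the scene stay as the last step left them, time stands still between calls to the robot, and variables do not carry over. Pictures are saved under pics/ and viewed, at most 14 in all, crops included, and the job is handed in when it is done.

Besides the shell and the picture viewer there is one more tool, called by a JSON object that holds its "op" and its "data", one argument or row to a line. apply_moves: Moves the arm, as the interface text tells. Its arguments: {"type":"object","properties":{"targets":{"type":"array"},"force":{"type":"number"}},"required":["targets"]}

```bash
mkdir -p pics; ls; python3 - <<'E'
from rig import arm
import cv2,numpy as np
np.set_printoptions(precision=4,suppress=True)
s=arm.read_state();print({k:np.round(v,4) for k,v in s.items()})
for n in("scene","side"):
    i=arm.camera_info(n);print(n,i)
    cv2.imwrite(f"pics/{n}0.png",arm.camera(n)[:,:,::-1])
E
```

```text
pics
{'time_s': np.float64(0.0), 'joints': array([ 1.111 ,  0.4684, -0.0116,  1.6036,  0.006 ,  1.0714, -0.0563]), 'qd': array([ 0.0016,  0.0026, -0.0015,  0.0007,  0.0001, -0.0012,  0.0006]), 'joint_efforts': array([ -0.0007, -53.2385,   0.021 , -25.1304,   0.0113,   0.0078,
        -0.    ]), 'eef_pos': array([ 0.2628, -0.5938,  0.1961]), 'tool_rot': array([-3.0719, -0.6495,  0.0008]), 'wrist_force': array([0.8962, 0.4649, 0.306 ]), 'torque': array([ 0.0211, -0.0032, -0.0174]), 'finger_force': np.float64(0.0), 'width': np.float64(0.0852)}
scene {'fx': 383.2030011398105, 'fy': 383.2030011398105, 'cx': 319.3938676130776, 'cy': 199.09175469016736, 'T': array([[-0.7737,  0.4429, -0.453 ,  0.8938],
       [ 0.6335,  0.544 , -0.5501,  0.5534],
       [ 0.0028, -0.7126, -0.7015,  0.7373],
       [ 0.    ,  0.    ,  0.    ,  1.    ]])}
side {'fx': 374.2797424101625, 'fy': 374.2797424101625, 'cx': 316.8157563972027, 'cy': 196.86462304353904, 'T': array([[-0.9532, -0.1753,  0.2465,  0.1803],
       [-0.3024,  0.5341, -0.7895,  0.8692],
       [ 0.0068, -0.8271, -0.5621,  0.6983],
       [ 0.    ,  0.    ,  0.    ,  1.    ]])}
```

View pics/scene0.png

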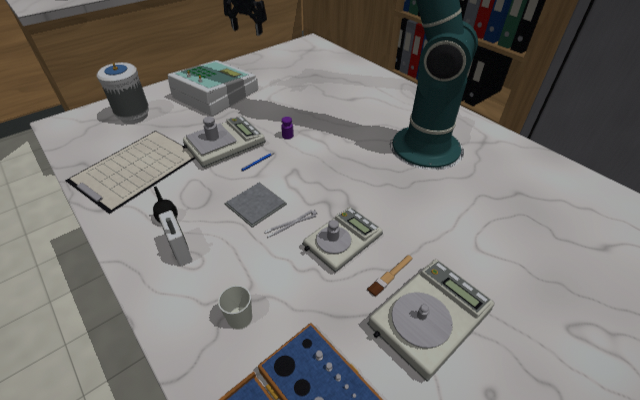

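View pics/side0.png

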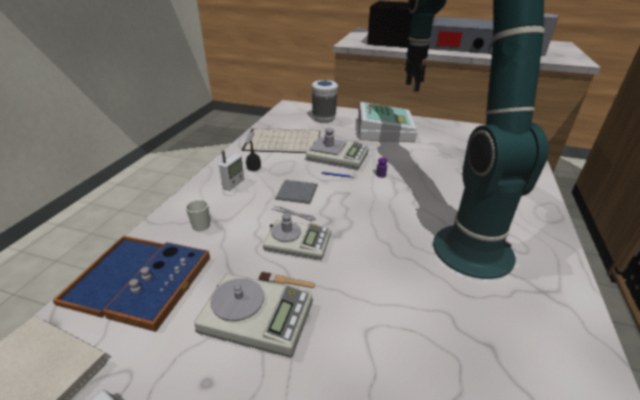

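The scene picture shows the square balance with the 500 g weight at (210,130), the pad at (255,203), the small balance with the 200 g at (333,232) and the large round one with the 50 g at (422,313). The purple look-alike is at (288,128) and stands on the bench. The three steel weights on the pans fit the description. I'll confirm with one enlarged montage.

```bash
python3 - <<'E'
import cv2,numpy as np
im=cv2.imread("pics/scene0.png")
t=[]
for x,y in((170,95),(195,160),(285,190),(355,275)):
    c=cv2.resize(im[y:y+100,x:x+133],(399,300),interpolation=cv2.INTER_CUBIC)
    for k in range(0,133,20): cv2.putText(c,str(x+k),(3*k,8),0,.3,(0,0,255)); cv2.line(c,(3*k,8),(3*k,14),(0,0,255))
    for k in range(0,100,20): cv2.putText(c,str(y+k),(0,3*k+4),0,.3,(0,0,255))
    t.append(c)
cv2.imwrite("pics/m0.png",np.vstack([np.hstack(t[:2]),np.hstack(t[2:])]))
E
```

```text
(no output)
```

View pics/m0.png

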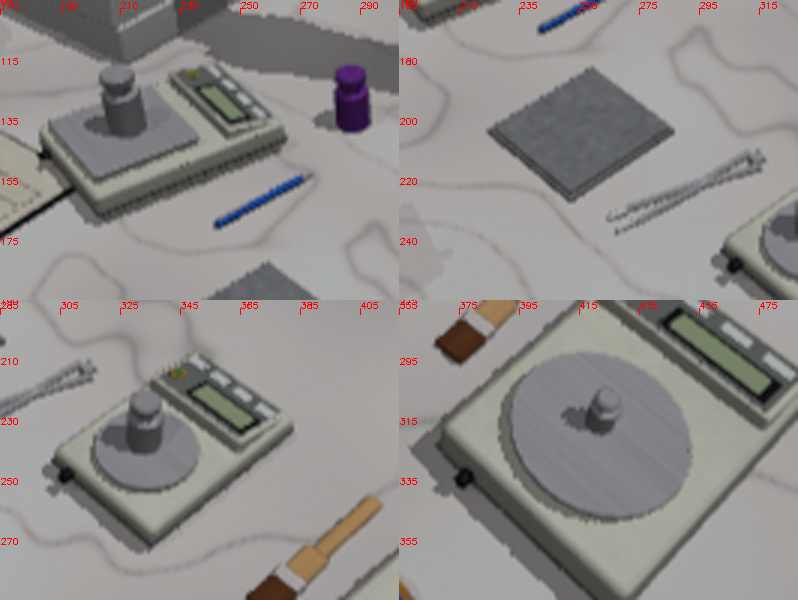

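The montage confirms three plain steel weights on the pans, with the purple look-alike off the pan at (287,127). I read the pan, pad and knob pixels from it and will solve for positions.

```bash
cat > h.py <<'E'
import numpy as np,cv2
from scipy.optimize import least_squares
from scipy.spatial.transform import Rotation as R
from rig import arm
np.set_printoptions(precision=4,suppress=True)
def ray(i,p,z):
    T=i["T"];d=T[:3,:3]@np.array([(p[0]-i["cx"])/i["fx"],(p[1]-i["cy"])/i["fy"],1]);o=T[:3,3]
    return (o+d*(z-o[2])/d[2])[:2]
def proj(i,P):
    q=(np.atleast_2d(P)-i["T"][:3,3])@i["T"][:3,:3];return np.c_[q[:,0]/q[:,2]*i["fx"]+i["cx"],q[:,1]/q[:,2]*i["fy"]+i["cy"]]
def circ(i,c,r,z):
    a=np.linspace(0,2*np.pi,90);return proj(i,np.c_[c[0]+r*np.cos(a),c[1]+r*np.sin(a),a*0+z])
def delta(p):
    s=arm.read_state();M=R.from_rotvec(s["tool_rot"]).as_matrix()
    return M.T@(np.array(p)-s["eef_pos"])*1000
E
python3 - <<'E'
from h import *
i=arm.camera_info("scene")
c=[ray(i,p,.05) for p in((186.7,134.3),(202.7,154.3),(236,141.7))]
print("sq corners",c,np.linalg.norm(c[0]-c[1]),np.linalg.norm(c[2]-c[1]),"centre",(c[0]+c[2])/2)
p=[ray(i,p,.01) for p in((225.3,203.3),(259.3,182.7),(286.3,203.3),(252.3,224.5))]
print("pad",np.mean(p,0),[np.linalg.norm(p[k]-p[k-1]) for k in range(4)],"yaw edges",[np.degrees(np.arctan2(*(p[k]-p[k-1])[::-1])) for k in range(4)])
l=ray(i,(391.7,320),.06);print("round by mid",ray(i,(422,320.3),.06))
f=least_squares(lambda x:(lambda q:np.r_[q[:,0].min()-391.7,q[:,0].max()-452.3,q[:,1].min()-292.3,q[:,1].max()-348.3])(circ(i,x,.0575,.06)),ray(i,(422,320),.06));print("round",f.x,f.fun)
f=least_squares(lambda x:(lambda q:np.r_[q[:,0].min()-315.7,q[:,0].max()-351.7,q[:,1].max()-253.7])(circ(i,x,.041,.042)),ray(i,(333,237),.042));print("small",f.x,f.fun)
print("w500",ray(i,(208.5,119),.116),"w200",ray(i,(333.7,221.5),.092),"w50",ray(i,(424.3,305.5),.093))
s=arm.read_state();print(R.from_rotvec(s["tool_rot"]).as_matrix())
print("wrist T",arm.camera_info("wrist"))
E
```

```text
sq corners [array([ 0.5868, -0.464 ]), array([ 0.595 , -0.3422]), array([ 0.4886, -0.3349])] 0.1220984754358382 0.10655495788921392 centre [ 0.5377 -0.3995]
pad [ 0.5651 -0.1131] [np.float64(0.11112779152224256), np.float64(0.11594538179500262), np.float64(0.11539977141291696), np.float64(0.11134480851412769)] yaw edges [np.float64(-82.09332618552305), np.float64(-174.08405387171186), np.float64(95.50647810939171), np.float64(3.6841112157196836)]
round by mid [0.5135 0.401 ]
round [0.5114 0.3985] [-0.3033  0.2963  0.1646 -0.1646]
small [0.5044 0.1336] [ 0.4355 -0.4347  0.0343]
w500 [ 0.5326 -0.3978] w200 [0.4978 0.1238] w50 [0.5053 0.3916]
[[ 0.9144  0.4048 -0.0007]
 [ 0.4048 -0.9144  0.0014]
 [-0.0001 -0.0016 -1.    ]]
wrist T {'fx': 322.1572437224958, 'fy': 322.1572437224958, 'cx': 316.7516306004876, 'cy': 199.39513273859333, 'T': array([[ 0.4053, -0.8689, -0.2842,  0.3356],
       [-0.9142, -0.3863, -0.1227, -0.5609],
       [-0.0031,  0.3096, -0.9509,  0.3714],
       [ 0.    ,  0.    ,  0.    ,  1.    ]])}
```

{"op": "apply_moves", "data": {
  "targets": [
    [0,0,-5,0,0,4,100],
    [0,0,-10,0,0,6,100],
    [0,0,-10,0,0,6,100],
    [0,0,-10,0,0,6,100],
    [0,0,-3,0,0,1.9,100],
    [0,0,0,0,0,0,100]
  ]
}}

```text
time_s: 0.6
eef_pos: [0.2633, -0.5946, 0.2358]
tool_rot: [3.141, -0.002, 0.0]
wrist_force: [-1.8, -1.1, -0.7]
width: 0.0855
finger_force: 0.0
```

{"op": "apply_moves", "data": {
  "targets": [
    [15,-11,0,0,0,0,100],
    [30,-22,0,0,0,0,100],
    [30,-22,0,0,0,0,100],
    [30,-22,0,0,0,0,100],
    [30,-22,0,0,0,0,100],
    [30,-22,0,0,0,0,100],
    [30,-22,0,0,0,0,100],
    [30,-22,0,0,0,0,100]
  ]
}}

```text
time_s: 1.27
eef_pos: [0.4891, -0.4279, 0.2343]
tool_rot: [-3.141, -0.002, 0.002]
wrist_force: [0.8, -0.7, 0.3]
width: 0.0854
finger_force: 0.0
```

{"op": "apply_moves", "data": {
  "targets": [
    [20,-20,0,0,0,0,100],
    [12,-8,0,0,0,0,100],
    [0,0,0,0,0,0,100],
    [0,0,0,0,0,0,100],
    [0,0,0,0,0,0,100]
  ]
}}

```text
time_s: 1.68
eef_pos: [0.5181, -0.4037, 0.2347]
tool_rot: [3.141, -0.005, -0.003]
wrist_force: [-0.0, -0.8, 0.1]
width: 0.0853
finger_force: 0.0
```

```bash
cat >> h.py <<'E'
import json
def snap(n):
    i=arm.camera_info("wrist");im=arm.camera("wrist")[:,:,::-1].copy()
    cv2.imwrite(f"pics/{n}.png",im);json.dump({k:np.array(v).tolist() for k,v in i.items()},open(f"pics/{n}.json","w"))
    s=arm.read_state();print(n,"t",s["time_s"],"p",s["eef_pos"],"rot",s["tool_rot"],"w",s["width"],"f",s["finger_force"],s["wrist_force"]);return i,im
E
python3 -c "
from h import *
snap('sq')"
```

```text
sq t 1.7333 p [ 0.5179 -0.4039  0.2349] rot [ 3.1406 -0.0063 -0.0023] w 0.08536379710740426 f 0.0 [-0.2897  0.523  -0.3587]
```

{"op": "apply_moves", "data": {
  "targets": [
    [0,-18,0,0,0,0,100],
    [0,-40,0,0,0,0,100],
    [0,-40,0,0,0,0,100],
    [0,-40,0,0,0,0,100],
    [0,-40,0,0,0,0,100],
    [0,-40,0,0,0,0,100],
    [0,-40,0,0,0,0,100],
    [0,-40,0,0,0,0,100]
  ]
}}

```text
time_s: 2.4
eef_pos: [0.5194, -0.104, 0.2354]
tool_rot: [3.141, -0.006, 0.001]
wrist_force: [1.6, -0.1, -0.6]
width: 0.085
finger_force: 0.0
```

{"op": "apply_moves", "data": {
  "targets": [
    [0,-40,0,0,0,0,100],
    [0,-40,0,0,0,0,100],
    [0,-40,0,0,0,0,100],
    [0,-40,0,0,0,0,100],
    [0,-40,0,0,0,0,100],
    [-5,-30,0,0,0,0,100],
    [0,-10,0,0,0,0,100],
    [0,0,0,0,0,0,100]
  ]
}}

```text
time_s: 3.07
eef_pos: [0.5152, 0.1381, 0.2353]
tool_rot: [-3.141, -0.004, -0.001]
wrist_force: [-1.0, -0.4, 0.2]
width: 0.0857
finger_force: 0.0
```

{"op": "apply_moves", "data": {
  "targets": [
    [0,0,0,0,0,0,100],
    [0,0,0,0,0,0,100]
  ]
}}

```text
time_s: 3.23
eef_pos: [0.516, 0.1334, 0.235]
tool_rot: [3.14, -0.007, -0.0]
wrist_force: [0.4, -0.2, 0.1]
width: 0.0851
finger_force: 0.0
```

```bash
python3 -c "
from h import *
snap('sm')"
```

```text
sm t 3.2833 p [0.516  0.1335 0.235 ] rot [ 3.1404 -0.0076  0.0001] w 0.0852923433081829 f 0.0 [-0.3647 -0.0451  0.642 ]
```

{"op": "apply_moves", "data": {
  "targets": [
    [0,-20,0,0,0,0,100],
    [0,-40,0,0,0,0,100],
    [0,-40,0,0,0,0,100],
    [0,-40,0,0,0,0,100],
    [0,-40,0,0,0,0,100],
    [0,-40,0,0,0,0,100],
    [0,-30,0,0,0,0,100],
    [0,-10,0,0,0,0,100]
  ]
}}

```text
time_s: 3.95
eef_pos: [0.5147, 0.4003, 0.2346]
tool_rot: [-3.139, -0.004, 0.002]
wrist_force: [-0.5, 0.6, -0.4]
width: 0.0855
finger_force: 0.0
```

{"op": "apply_moves", "data": {
  "targets": [
    [0,0,0,0,0,0,60],
    [0,0,0,0,0,0,60],
    [0,0,0,0,0,0,60]
  ]
}}

```text
time_s: 4.2
eef_pos: [0.517, 0.3933, 0.2349]
tool_rot: [3.14, -0.007, 0.001]
wrist_force: [0.1, -1.1, -0.6]
width: 0.0522
finger_force: 0.0
```

```bash
python3 -c "
from h import *
snap('ro')
a=[cv2.imread(f'pics/{n}.png')[40:400,120:520] for n in('sq','sm','ro')]
t=[]
for c in a:
    for k in range(0,400,50): cv2.putText(c,str(120+k),(k,8),0,.3,(0,0,255)); cv2.line(c,(k,8),(k,14),(0,0,255))
    for k in range(0,360,50): cv2.putText(c,str(40+k),(0,k+4),0,.3,(0,0,255))
cv2.imwrite('pics/m1.png',np.hstack(a[:2])); cv2.imwrite('pics/m2.png',cv2.resize(a[2],(660,594)))"
```

```text
ro t 4.25 p [0.5169 0.3935 0.2351] rot [ 3.1399 -0.0067  0.0009] w 0.05121937375403139 f 0.0 [-0.5538 -0.7059 -0.8594]
```

View pics/m1.png

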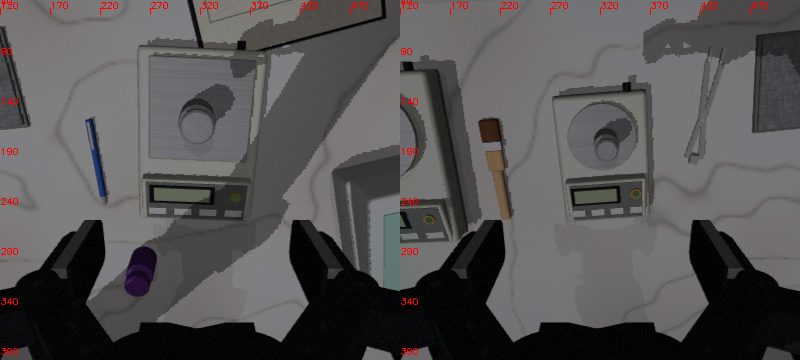

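View pics/m2.png

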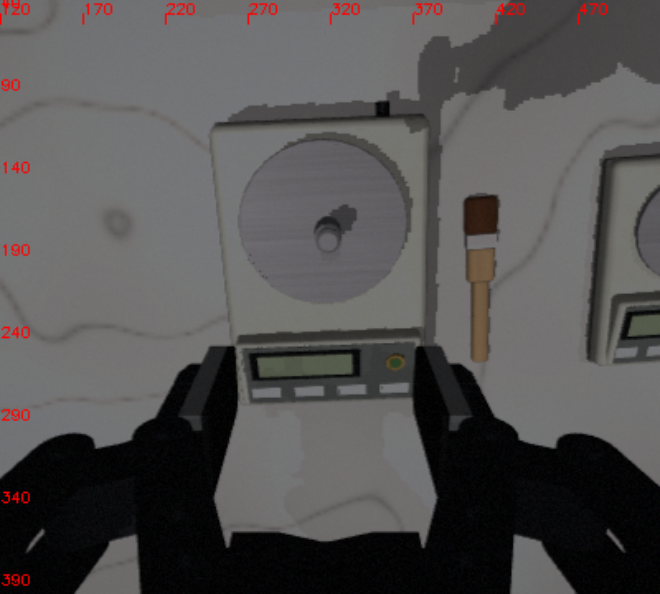

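The wrist views show the square pan with its 500 g knob at (317,164), the small pan spanning x 287–358 with its 200 g knob at (326,190), and the round pan spanning x 265–367 with its 50 g knob at (319,184).

```bash
python3 - <<'E'
from h import *
def L(n):
    d=json.load(open(f"pics/{n}.json"));d["T"]=np.array(d["T"]);return d
def fit(n,r,z,b,c0):
    i=L(n);f=least_squares(lambda x:(lambda q:np.r_[q[:,0].min()-b[0],q[:,0].max()-b[1],q[:,1].min()-b[2],q[:,1].max()-b[3]])(circ(i,x,r,z)),c0);print(n,f.x,f.fun)
fit("ro",.0575,.06,(264.8,367.3,123.6,223.6),(.51,.4));print("w50",ray(L("ro"),(318.8,184.2),.093))
fit("sm",.041,.042,(287,358,142,211),(.5,.13));print("w200",ray(L("sm"),(326,190),.092))
i=L("sq");c=np.array([ray(i,p,.05) for p in((269,95),(374,97),(370,200),(268,197))]);print("sq",c,c.mean(0),"w500",ray(i,(317,164),.116))
print("to w50",delta((*ray(L("ro"),(318.8,184.2),.093),.235)))
E
```

```text
ro [0.5096 0.3954] [-0.2872  0.2882 -0.1926  0.2672]
w50 [0.5093 0.3925]
sm [0.5023 0.128 ] [ 0.6209 -0.6206  0.532  -0.6543]
w200 [0.5017 0.1253]
sq [[ 0.5966 -0.3518]
 [ 0.5943 -0.4634]
 [ 0.4789 -0.4648]
 [ 0.4828 -0.3451]] [ 0.5381 -0.4063] w500 [ 0.5359 -0.4026]
to w50 [-7.6356  0.9967  0.0828]
```

{"op": "apply_moves", "data": {
  "targets": [
    [-8,1,20,0,0,0,60],
    [0,0,35,0,0,0,60],
    [0,0,35,0,0,0,60],
    [0,0,30,0,0,0,60],
    [0,0,20,0,0,0,60],
    [0,0,10,0,0,0,60],
    [0,0,0,0,0,0,60],
    [0,0,0,0,0,0,60]
  ]
}}

```text
time_s: 4.92
eef_pos: [0.5084, 0.3948, 0.0858]
tool_rot: [-3.141, 0.003, -0.001]
wrist_force: [0.0, 0.8, 0.9]
width: 0.0512
finger_force: 0.0
```

```bash
python3 -c "
from h import *
i,im=snap('ro2'); cv2.imwrite('pics/ro2c.png',im[100:400,120:520])"
```

```text
ro2 t 4.9667 p [0.5088 0.3956 0.0867] rot [-3.1402  0.0024 -0.0032] w 0.051214071695651016 f 0.0 [ 0.5402  0.6769 -0.5884]
```

View pics/ro2c.png

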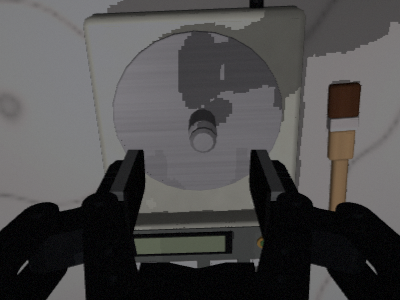

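The 50 g knob shows between the fingers at about (322,242), and the pan spans x 233–403.

```bash
python3 - <<'E'
from h import *
d=json.load(open("pics/ro2.json"));d["T"]=np.array(d["T"])
print(ray(d,(322,242),.093), delta((*ray(d,(322,242),.093),.065)), arm.read_state()["eef_pos"])
f=least_squares(lambda x:(lambda q:np.r_[q[:,0].min()-233,q[:,0].max()-403,q[:,1].min()-131,q[:,1].max()-290])(circ(d,x,.0575,.06)),(.51,.4));print(f.x,f.fun)
E
```

```text
[0.5073 0.3931] [-1.4873  2.5694 21.7255] [0.5088 0.3956 0.0867]
[0.5095 0.3953] [-1.3024  1.2981 -0.9876  1.6478]
```

{"op": "apply_moves", "data": {
  "targets": [
    [-1,2,10,0,0,0,60],
    [0,0,10,0,0,0,60],
    [0,0,1,0,0,0,45],
    [0,0,0,0,0,0,35],
    [0,0,0,0,0,0,28],
    [0,0,0,0,0,0,22],
    [0,0,0,0,0,0,15],
    [0,0,0,0,0,0,10]
  ],
  "force": 30
}}

```text
time_s: 5.63
eef_pos: [0.5067, 0.3938, 0.0644]
tool_rot: [-3.141, 0.0, -0.001]
wrist_force: [-0.7, -0.5, 0.2]
width: 0.0088
finger_force: 0.0
```

{"op": "apply_moves", "data": {
  "targets": [
    [0,0,0,0,0,0,5],
    [0,0,0,0,0,0,0],
    [0,0,0,0,0,0,0],
    [0,0,0,0,0,0,0]
  ]
}}

```text
time_s: 5.97
eef_pos: [0.5065, 0.3935, 0.0641]
tool_rot: [3.142, -0.001, -0.0]
wrist_force: [0.2, 0.2, -0.2]
width: -0.0001
finger_force: 0.0
```

```bash
python3 -c "
from h import *
i,im=snap('ro3'); s=arm.camera('side')[:,:,::-1]
cv2.imwrite('pics/ro3c.png',np.hstack([im[100:400,120:520],cv2.resize(s[240:360,160:320],(400,300),interpolation=2)]))"
```

```text
ro3 t 6.0167 p [0.5065 0.3935 0.0641] rot [ 3.1416 -0.0006  0.    ] w 0.0002612951066409141 f 0.0 [-0.5393 -0.0389 -0.0856]
```

View pics/ro3c.png

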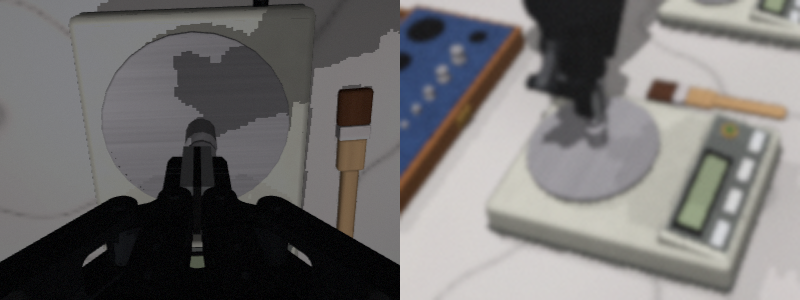

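The fingers closed on nothing. In the wrist view the 50 g weight still stands upright just beyond the closed tips (+x), around (202,130) in the crop. I'll check where the reported TCP should project against where the tips actually appear.

```bash
python3 - <<'E'
from h import *
d=json.load(open("pics/ro3.json"));d["T"]=np.array(d["T"])
p=arm.read_state()["eef_pos"]
for o in((0,0,0),(.011,0,0),(0,0,.019),(.011,0,.019),(.011,0,.04)): print(o,proj(d,p+o),proj(arm.camera_info("side"),p+o),proj(arm.camera_info("scene"),p+o))
M=R.from_rotvec(arm.read_state()["tool_rot"]).as_matrix()
print("cam in tool",M.T@(d["T"][:3,3]-p),M.T@d["T"][:3,:3])
for px in((322,222),(322,225)): print("knob?",ray(d,px,.093))
sc=arm.camera("scene")[:,:,::-1];si=arm.camera("side")[:,:,::-1]
im=cv2.imread("pics/ro3.png")
cv2.imwrite("pics/ro4.png",np.hstack([cv2.resize(im[190:390,260:380],(360,600),interpolation=2),cv2.resize(sc[250:370,380:465],(425,600),interpolation=2)]))
E
```

```text
(0, 0, 0) [[318.9125 235.0452]] [[237.8733 295.139 ]] [[421.7317 314.3616]]
(0.011, 0, 0) [[318.9556 217.7512]] [[233.3219 293.9265]] [[417.9662 317.7028]]
(0, 0, 0.019) [[319.0767 249.7287]] [[236.8822 289.1124]] [[423.6482 309.3055]]
(0.011, 0, 0.019) [[319.1276 230.8891]] [[232.2737 287.9041]] [[419.8261 312.6736]]
(0.011, 0, 0.04) [[319.3661 249.0974]] [[231.0824 281.059 ]] [[421.9638 306.8931]]
cam in tool [ 0.0794 -0.001  -0.1752] [[ 0.0006 -0.9507 -0.3101]
 [ 1.      0.0011 -0.0015]
 [ 0.0018 -0.3101  0.9507]]
knob? [0.5266 0.3922]
knob? [0.525  0.3922]
```

View pics/ro4.png

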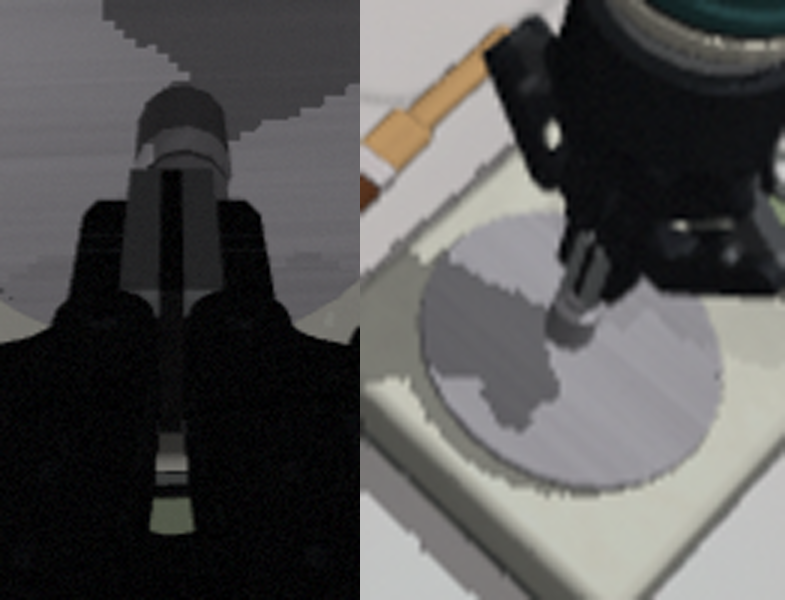

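```bash
python3 - <<'E'
from h import *
d=json.load(open("pics/ro3.json"));d["T"]=np.array(d["T"])
s=arm.camera_info("scene");p=arm.read_state()["eef_pos"]
f=least_squares(lambda x:np.r_[proj(d,x)[0]-(317.3,246.7),proj(s,x)[0]-(426.4,307.6)],p);print("tip front",f.x,f.x-p,f.fun)
w=(.507,.3925)
for z,r in((.093,.008),(.06,.009)):
    for c in(d,s): q=circ(c,w,r,z);print(z,q.min(0),q.max(0))
E
```

```text
tip front [0.5105 0.3946 0.0886] [0.004  0.0011 0.0245] [-0.3146  0.9419 -3.1031  1.8446]
0.093 [305.4012 243.55  ] [336.9287 271.7437]
0.093 [419.736  302.5245] [428.4582 310.2417]
0.06 [305.67   217.6537] [335.4282 245.019 ]
0.06 [416.0221 310.9442] [425.5171 319.5075]
```

Projections show the weight has not moved: its base rim is at rows 218 and 318, as predicted. The shut tips are above its knob, so the real tips sit about 25–30 mm higher than the reported TCP. The grip width will tell me which part I have hold of (18 cylinder, 16 knob, 10 neck), so I'll go lower.

{"op": "apply_moves", "data": {
  "targets": [
    [0,0,0,0,0,0,50],
    [0,0,0,0,0,0,50],
    [0,0,0,0,0,0,50],
    [0,0,0,0,0,0,50],
    [0,0,0,0,0,0,50],
    [0,0,8,0,0,0,50],
    [0,0,8,0,0,0,50],
    [0,0,6,0,0,0,50]
  ]
}}

```text
time_s: 6.83
eef_pos: [0.5061, 0.393, 0.0407]
tool_rot: [3.141, -0.001, -0.001]
wrist_force: [-0.5, -0.2, 1.0]
width: 0.0429
finger_force: 0.0
```

{"op": "apply_moves", "data": {
  "targets": [
    [0,0,0,0,0,0,30],
    [0,0,0,0,0,0,22],
    [0,0,0,0,0,0,18],
    [0,0,0,0,0,0,15],
    [0,0,0,0,0,0,15],
    [0,0,0,0,0,0,15]
  ],
  "force": 20
}}

```text
time_s: 7.33
eef_pos: [0.5066, 0.3936, 0.0423]
tool_rot: [-3.141, 0.001, -0.001]
wrist_force: [0.3, 0.3, -0.9]
width: 0.0163
finger_force: 19.5
```

The width of 16.3 mm means the fingers are on the knob, so the tips are still above the cylinder (over 40 mm above the reported TCP). I'll open, go 16 mm lower and grip again.

{"op": "apply_moves", "data": {
  "targets": [
    [0,0,0,0,0,0,25],
    [0,0,0,0,0,0,35],
    [0,0,0,0,0,0,35],
    [0,0,0,0,0,0,35],
    [0,0,5,0,0,0,35],
    [0,0,5,0,0,0,35],
    [0,0,4,0,0,0,35],
    [0,0,2,0,0,0,35]
  ]
}}

```text
time_s: 8.0
eef_pos: [0.506, 0.3931, 0.0254]
tool_rot: [3.14, -0.001, -0.002]
wrist_force: [-4.5, -4.7, 16.8]
width: 0.0296
finger_force: 8.4
```

{"op": "apply_moves", "data": {
  "targets": [
    [0,0,0,0,0,0,28],
    [0,0,0,0,0,0,22],
    [0,0,0,0,0,0,18],
    [0,0,0,0,0,0,15],
    [0,0,0,0,0,0,15],
    [0,0,0,0,0,0,15]
  ],
  "force": 25
}}

```text
time_s: 8.5
eef_pos: [0.5067, 0.3938, 0.0263]
tool_rot: [-3.141, 0.001, -0.001]
wrist_force: [0.2, 0.3, 3.4]
width: 0.017
finger_force: 26.3
```

Contact of 17 N was felt at the lowest point, so the tips touched the pan; the weight is now gripped (17 mm, 26 N). I'll lift slightly and look.

{"op": "apply_moves", "data": {
  "targets": [
    [0,0,-2,0,0,0,10],
    [0,0,-4,0,0,0,10],
    [0,0,-4,0,0,0,10],
    [0,0,0,0,0,0,10],
    [0,0,0,0,0,0,10]
  ]
}}

```text
time_s: 8.92
eef_pos: [0.5066, 0.3935, 0.0363]
tool_rot: [-3.141, 0.001, -0.0]
wrist_force: [-0.5, -0.2, 0.1]
width: 0.0166
finger_force: 24.4
```

```bash
python3 - <<'E'
from h import *
i,im=snap('g1'); sc=arm.camera("scene")[:,:,::-1]
cv2.imwrite("pics/g1m.png",np.hstack([cv2.resize(im[190:390,260:380],(360,600),interpolation=2),cv2.resize(sc[250:370,380:465],(425,600),interpolation=2)]))
print(proj(arm.camera_info("scene"),arm.read_state()["eef_pos"]))
E
```

```text
g1 t 8.9667 p [0.5065 0.3934 0.0361] rot [ 3.1415 -0.0008 -0.0001] w 0.017197357801611902 f 24.410488307476044 [ 0.6692 -0.3269 -0.9012]
[[419.0089 321.4292]]
```

View pics/g1m.png

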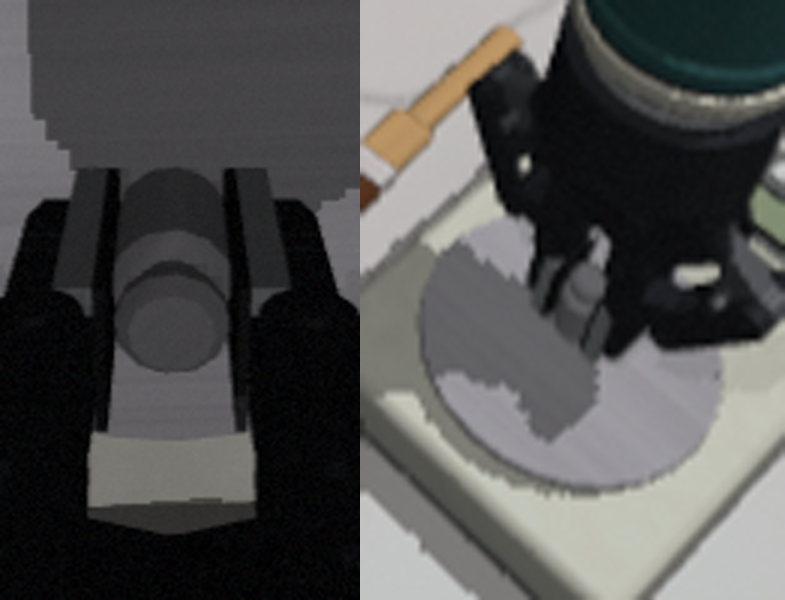

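The weight hangs upright between the pads with its base about level with the tips; the pan was reached at a reported z of 0.026, so the tips are at TCP+0.034. Now I'll carry it to the pad.

{"op": "apply_moves", "data": {
  "targets": [
    [0,0,-15,0,0,0,10],
    [0,0,-28,0,0,0,10],
    [0,0,-28,0,0,0,10],
    [0,0,-15,0,0,0,10],
    [2,15,0,0,0,0,10],
    [4,30,0,0,0,0,10],
    [4,36,0,0,0,0,10],
    [4,36,0,0,0,0,10]
  ]
}}

```text
time_s: 9.68
eef_pos: [0.5196, 0.2742, 0.1208]
tool_rot: [3.14, 0.001, -0.002]
wrist_force: [1.1, -0.5, -0.4]
width: 0.0169
finger_force: 24.5
```

{"op": "apply_moves", "data": {
  "targets": [
    [4,36,0,0,0,0,10],
    [4,36,0,0,0,0,10],
    [4,36,0,0,0,0,10],
    [4,36,0,0,0,0,10],
    [4,36,0,0,0,0,10],
    [4,36,0,0,0,0,10],
    [4,36,0,0,0,0,10],
    [4,36,0,0,0,0,10]
  ]
}}

```text
time_s: 10.35
eef_pos: [0.5509, -0.0144, 0.1209]
tool_rot: [3.141, -0.002, -0.003]
wrist_force: [-0.1, -0.0, -0.8]
width: 0.0171
finger_force: 24.5
```

{"op": "apply_moves", "data": {
  "targets": [
    [4,36,0,0,0,0,10],
    [4,30,0,0,0,0,10],
    [2,20,0,0,0,0,10],
    [2,10,0,0,0,0,10],
    [0,0,0,0,0,0,10],
    [0,0,0,0,0,0,10],
    [0,0,0,0,0,0,10]
  ]
}}

```text
time_s: 10.93
eef_pos: [0.5639, -0.1053, 0.1217]
tool_rot: [-3.14, -0.003, 0.001]
wrist_force: [-0.1, 0.2, -1.8]
width: 0.0173
finger_force: 24.5
```

```bash
python3 - <<'E'
from h import *
i,im=snap('pd'); print(delta((.5651,-.1131,.12)),proj(i,[(.5651+a,-.1131+b,.01) for a,b in((.06,.06),(.06,-.06),(-.06,-.06),(-.06,.06))]))
# felt outline
g=cv2.cvtColor(im,6);m=cv2.inRange(g,30,90);n,l,st,_=cv2.connectedComponentsWithStats(m);o=np.argsort(-st[1:,4])[:4]+1;print(st[o])
E
```

```text
pd t 10.9833 p [ 0.5641 -0.1051  0.1219] rot [-3.1406 -0.0043  0.0008] w 0.017060053252379213 f 24.50215458869934 [ 0.0449 -0.3654 -0.5193]
[0.999  8.0067 1.8507] [[258.4046 116.1931]
 [397.3377 116.6141]
 [387.4703 242.8776]
 [264.9627 242.4129]]
[[  252     0   388   382 67999]
 [    0   174   173   182  8927]
 [  298   246    65   117  2898]
 [    0   236    94    71  2169]]
```

{"op": "apply_moves", "data": {
  "targets": [
    [0,6,20,0,0,0,10],
    [0,0,35,0,0,0,10],
    [0,0,35,0,0,0,10],
    [0,0,27,0,0,0,10],
    [0,0,14,0,0,0,10],
    [0,0,6,0,0,0,10],
    [0,0,2,0,0,0,10],
    [0,0,0,0,0,0,10]
  ]
}}

```text
time_s: 11.65
eef_pos: [0.5648, -0.1124, -0.0166]
tool_rot: [-3.141, -0.002, -0.001]
wrist_force: [-0.2, 0.4, 0.7]
width: 0.0167
finger_force: 24.5
```

{"op": "apply_moves", "data": {
  "targets": [
    [0,0,1.5,0,0,0,10],
    [0,0,1.5,0,0,0,10],
    [0,0,0,0,0,0,10]
  ]
}}

```text
time_s: 11.9
eef_pos: [0.5649, -0.1136, -0.0191]
tool_rot: [3.141, -0.001, 0.002]
wrist_force: [0.1, 0.6, -0.1]
width: 0.017
finger_force: 24.5
```

{"op": "apply_moves", "data": {
  "targets": [
    [0,0,1,0,0,0,10],
    [0,0,1,0,0,0,10],
    [0,0,0,0,0,0,10]
  ]
}}

```text
time_s: 12.15
eef_pos: [0.5643, -0.1136, -0.0219]
tool_rot: [3.141, -0.001, 0.0]
wrist_force: [0.3, -0.4, -0.7]
width: 0.0167
finger_force: 24.5
```

{"op": "apply_moves", "data": {
  "targets": [
    [0,0,1,0,0,0,10],
    [0,0,1,0,0,0,10],
    [0,0,0,0,0,0,10]
  ]
}}

```text
time_s: 12.4
eef_pos: [0.5644, -0.1136, -0.0238]
tool_rot: [3.141, -0.001, 0.0]
wrist_force: [-0.2, 1.0, 2.5]
width: 0.0171
finger_force: 26.0
```

{"op": "apply_moves", "data": {
  "targets": [
    [0,0,1,0,0,0,10],
    [0,0,0,0,0,0,10]
  ]
}}

```text
time_s: 12.57
eef_pos: [0.5644, -0.1136, -0.0238]
tool_rot: [3.141, -0.001, -0.0]
wrist_force: [-4.2, 0.2, 10.6]
width: 0.0169
finger_force: 29.4
```

The weight touched the felt at -0.0238, exactly as predicted. I'll release it, rise and head to the 500 g.

{"op": "apply_moves", "data": {
  "targets": [
    [0,0,-0.5,0,0,0,14],
    [0,0,0,0,0,0,20],
    [0,0,0,0,0,0,28],
    [0,0,0,0,0,0,38],
    [0,0,0,0,0,0,45],
    [0,0,0,0,0,0,45],
    [0,0,-8,0,0,0,45],
    [0,0,-20,0,0,0,45]
  ]
}}

```text
time_s: 13.23
eef_pos: [0.562, -0.1131, 0.0017]
tool_rot: [-3.141, 0.0, 0.008]
wrist_force: [-0.7, -0.4, -0.5]
width: 0.0383
finger_force: 0.0
```

{"op": "apply_moves", "data": {
  "targets": [
    [0,0,-40,0,0,0,45],
    [0,0,-40,0,0,0,45],
    [0,0,-40,0,0,0,65],
    [-2,24,-26,0,0,0,65],
    [-4,40,0,0,0,0,65],
    [-4,40,0,0,0,0,65],
    [-4,40,0,0,0,0,65],
    [-4,40,0,0,0,0,65]
  ]
}}

```text
time_s: 13.9
eef_pos: [0.5458, -0.2993, 0.1506]
tool_rot: [3.141, 0.0, 0.001]
wrist_force: [0.5, 0.1, 0.2]
width: 0.0555
finger_force: 0.0
```

{"op": "apply_moves", "data": {
  "targets": [
    [-4,40,0,0,0,0,65],
    [-4,35,0,0,0,0,65],
    [-2,20,0,0,0,0,65],
    [0,10,0,0,0,0,65],
    [0,0,0,0,0,0,65],
    [0,0,0,0,0,0,65],
    [0,0,0,0,0,0,65]
  ]
}}

```text
time_s: 14.48
eef_pos: [0.5373, -0.3996, 0.1497]
tool_rot: [-3.14, -0.004, -0.0]
wrist_force: [0.4, 0.2, -0.3]
width: 0.0555
finger_force: 0.0
```

```bash
python3 - <<'E'
from h import *
i,im=snap('sq2'); si=arm.camera("side")[:,:,::-1]
c=im[60:360,120:520].copy()
for k in range(0,400,50): cv2.putText(c,str(120+k),(k,8),0,.3,(0,0,255)); cv2.line(c,(k,8),(k,14),(0,0,255))
for k in range(0,300,50): cv2.putText(c,str(60+k),(0,k+4),0,.3,(0,0,255))
cv2.imwrite("pics/sq2m.png",np.hstack([c,cv2.resize(si[145:220,250:350],(400,300),interpolation=2)]))
E
```

```text
sq2 t 14.5333 p [ 0.5374 -0.3996  0.1498] rot [-3.1403 -0.005  -0.0007] w 0.055501823509117254 f 0.0 [0.494  0.3416 0.4212]
```

View pics/sq2m.png

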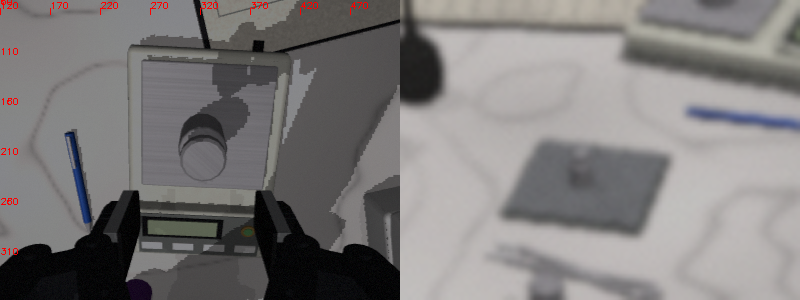

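The 50 g stands upright near the middle of the pad. On the square pan the 500 g knob is centred at (323,218), and the pan corners are at (262,120), (399,126), (393,248) and (260,244).

```bash
python3 - <<'E'
from h import *
d=json.load(open("pics/sq2.json"));d["T"]=np.array(d["T"])
w=ray(d,(323,218.5),.116);print("w500",w,delta((*w,.04)))
c=np.array([ray(d,p,.05) for p in((262,120),(399,126),(393,248),(260,244))]);print(c,c.mean(0))
E
```

```text
w500 [ 0.5346 -0.4026] [ -2.7305   2.7296 109.829 ]
[[ 0.5963 -0.3523]
 [ 0.5918 -0.4665]
 [ 0.4792 -0.4701]
 [ 0.4827 -0.3448]] [ 0.5375 -0.4084]
```

{"op": "apply_moves", "data": {
  "targets": [
    [-3,3,15,0,0,0,65],
    [0,0,30,0,0,0,65],
    [0,0,30,0,0,0,65],
    [0,0,20,0,0,0,65],
    [0,0,10,0,0,0,65],
    [0,0,4,0,0,0,65],
    [0,0,0,0,0,0,65],
    [0,0,0,0,0,0,65]
  ]
}}

```text
time_s: 15.25
eef_pos: [0.5344, -0.4056, 0.0419]
tool_rot: [3.14, 0.0, 0.003]
wrist_force: [-0.0, 0.8, -0.1]
width: 0.0555
finger_force: 0.0
```

{"op": "apply_moves", "data": {
  "targets": [
    [0,0,2,0,0,0,65],
    [0,0,2,0,0,0,65],
    [0,0,0,0,0,0,65]
  ]
}}

```text
time_s: 15.5
eef_pos: [0.5335, -0.4058, 0.0372]
tool_rot: [3.141, -0.001, 0.001]
wrist_force: [0.2, 0.6, -0.4]
width: 0.0555
finger_force: 0.0
```

{"op": "apply_moves", "data": {
  "targets": [
    [0,0,2,0,0,0,65],
    [0,0,2,0,0,0,65],
    [0,0,0,0,0,0,65]
  ]
}}

```text
time_s: 15.75
eef_pos: [0.5329, -0.4054, 0.0322]
tool_rot: [-3.141, 0.001, 0.001]
wrist_force: [0.1, -0.5, -0.1]
width: 0.0557
finger_force: 0.0
```

{"op": "apply_moves", "data": {
  "targets": [
    [1,-2,2,0,0,0,65],
    [0,0,2,0,0,0,65],
    [0,0,0,0,0,0,60],
    [0,0,0,0,0,0,54],
    [0,0,0,0,0,0,50],
    [0,0,0,0,0,0,46],
    [0,0,0,0,0,0,40],
    [0,0,0,0,0,0,35]
  ],
  "force": 40
}}

```text
time_s: 16.42
eef_pos: [0.5343, -0.4039, 0.0289]
tool_rot: [3.141, -0.001, 0.001]
wrist_force: [0.6, -0.0, 0.8]
width: 0.0372
finger_force: 40.6
```

{"op": "apply_moves", "data": {
  "targets": [
    [0,0,0,0,0,0,30],
    [0,0,0,0,0,0,30],
    [0,0,0,0,0,0,30]
  ],
  "force": 60
}}

```text
time_s: 16.67
eef_pos: [0.5344, -0.4039, 0.029]
tool_rot: [3.141, -0.001, 0.001]
wrist_force: [-0.2, -1.0, 1.8]
width: 0.0366
finger_force: 59.7
```

{"op": "apply_moves", "data": {
  "targets": [
    [0,0,-2,0,0,0,30],
    [0,0,-4,0,0,0,30],
    [0,0,-10,0,0,0,30],
    [0,0,-20,0,0,0,30],
    [0,0,-30,0,0,0,30],
    [0,0,-30,0,0,0,30],
    [0,0,-25,0,0,0,30],
    [0,0,-10,0,0,0,30]
  ]
}}

```text
time_s: 17.33
eef_pos: [0.536, -0.4043, 0.1643]
tool_rot: [3.138, -0.0, 0.008]
wrist_force: [1.5, -0.5, -4.3]
width: 0.0368
finger_force: 60.7
```

{"op": "apply_moves", "data": {
  "targets": [
    [0,-10,0,0,0,0,30],
    [-1,-22,0,0,0,0,30],
    [-1,-32,0,0,0,0,30],
    [-1,-36,0,0,0,0,30],
    [-1,-36,0,0,0,0,30],
    [-1,-36,0,0,0,0,30],
    [-1,-36,0,0,0,0,30],
    [-1,-36,0,0,0,0,30]
  ]
}}

```text
time_s: 18.0
eef_pos: [0.525, -0.1565, 0.1574]
tool_rot: [-3.14, -0.0, 0.006]
wrist_force: [0.4, 0.6, -5.0]
width: 0.0366
finger_force: 60.8
```

{"op": "apply_moves", "data": {
  "targets": [
    [-1,-36,0,0,0,0,30],
    [-1,-36,0,0,0,0,30],
    [-1,-36,0,0,0,0,30],
    [-1,-36,0,0,0,0,30],
    [-1,-36,0,0,0,0,30],
    [-1,-36,0,0,0,0,30],
    [-1,-36,0,0,0,0,30],
    [-1,-36,0,0,0,0,30]
  ]
}}

```text
time_s: 18.67
eef_pos: [0.5168, 0.1303, 0.1576]
tool_rot: [3.141, 0.0, -0.006]
wrist_force: [0.7, -0.3, -5.2]
width: 0.0365
finger_force: 60.8
```

{"op": "apply_moves", "data": {
  "targets": [
    [-1,-36,0,0,0,0,30],
    [-1,-36,0,0,0,0,30],
    [-1,-36,0,0,0,0,30],
    [-1,-36,0,0,0,0,30],
    [-1,-32,0,0,0,0,30],
    [-1,-22,0,0,0,0,30],
    [-1,-14,0,0,0,0,30],
    [0,-7,0,0,0,0,30]
  ]
}}

```text
time_s: 19.33
eef_pos: [0.5098, 0.3496, 0.1577]
tool_rot: [3.141, 0.005, -0.005]
wrist_force: [-0.6, -0.1, -4.8]
width: 0.0369
finger_force: 60.9
```

{"op": "apply_moves", "data": {
  "targets": [
    [0,0,0,0,0,0,30],
    [0,0,0,0,0,0,30],
    [0,0,0,0,0,0,30]
  ]
}}

```text
time_s: 19.58
eef_pos: [0.5131, 0.345, 0.159]
tool_rot: [3.139, -0.005, -0.001]
wrist_force: [1.0, -0.6, -4.0]
width: 0.0364
finger_force: 60.9
```

```bash
python3 -c "
from h import *
snap('ro5');print(delta((.5095,.3953,.039)))"
```

```text
ro5 t 19.6333 p [0.5132 0.3452 0.1593] rot [ 3.1399 -0.005  -0.0002] w 0.03625614621329149 f 60.91083526611328 [ 0.7638 -0.2953 -4.993 ]
[ -3.8094 -50.3291 120.1916]
```

The wrist carries 4.9 N, which matches 500 g. It needs 50 mm more in y, then down.

{"op": "apply_moves", "data": {
  "targets": [
    [-1,-12,0,0,0,0,30],
    [-1,-20,0,0,0,0,30],
    [-1,-12,15,0,0,0,30],
    [-1,-6,28,0,0,0,30],
    [0,0,28,0,0,0,30],
    [0,0,22,0,0,0,30],
    [0,0,12,0,0,0,30],
    [0,0,6,0,0,0,30]
  ]
}}

```text
time_s: 20.3
eef_pos: [0.5078, 0.3966, 0.0465]
tool_rot: [3.14, -0.002, -0.004]
wrist_force: [0.3, 0.9, -5.7]
width: 0.0363
finger_force: 61.1
```

{"op": "apply_moves", "data": {
  "targets": [
    [0,0,0,0,0,0,30],
    [0,0,0,0,0,0,30]
  ]
}}

```text
time_s: 20.47
eef_pos: [0.5093, 0.3981, 0.0496]
tool_rot: [-3.14, 0.001, -0.002]
wrist_force: [-0.8, 1.1, -5.2]
width: 0.0367
finger_force: 61.1
```

```bash
python3 -c "
from h import *
print(arm.read_state()['eef_pos'],delta((.5095,.3953,.039)))"
```

```text
[0.5093 0.3981 0.0496] [ 0.2273  2.839  10.6092]
```

{"op": "apply_moves", "data": {
  "targets": [
    [0,2,4,0,0,0,30],
    [0,0,3,0,0,0,30],
    [0,0,1,0,0,0,30],
    [0,0,0,0,0,0,30]
  ]
}}

```text
time_s: 20.8
eef_pos: [0.5086, 0.3954, 0.0407]
tool_rot: [3.142, -0.001, 0.0]
wrist_force: [-0.7, -0.1, -4.7]
width: 0.0362
finger_force: 61.1
```

{"op": "apply_moves", "data": {
  "targets": [
    [0,0,1,0,0,0,30],
    [0,0,1,0,0,0,30],
    [0,0,0,0,0,0,30]
  ]
}}

```text
time_s: 21.05
eef_pos: [0.5087, 0.3958, 0.039]
tool_rot: [-3.141, 0.0, -0.001]
wrist_force: [-1.0, -1.5, -1.8]
width: 0.0369
finger_force: 61.4
```

{"op": "apply_moves", "data": {
  "targets": [
    [0,0,0.5,0,0,0,30],
    [0,0,0,0,0,0,42],
    [0,0,0,0,0,0,46],
    [0,0,0,0,0,0,52],
    [0,0,0,0,0,0,60],
    [0,0,0,0,0,0,65],
    [0,0,0,0,0,0,65],
    [0,0,-5,0,0,0,65]
  ]
}}

```text
time_s: 21.72
eef_pos: [0.508, 0.395, 0.0422]
tool_rot: [3.14, -0.001, -0.002]
wrist_force: [-0.2, -0.3, -0.5]
width: 0.0558
finger_force: 0.0
```

{"op": "apply_moves", "data": {
  "targets": [
    [0,0,-15,0,0,0,65],
    [0,0,-30,0,0,0,65],
    [0,0,-35,0,0,0,65],
    [0,0,-25,0,0,0,65],
    [0,20,0,0,0,0,65],
    [-1,38,0,0,0,0,60],
    [-1,38,0,0,0,0,60],
    [-1,38,0,0,0,0,60]
  ]
}}

```text
time_s: 22.38
eef_pos: [0.5055, 0.2606, 0.1496]
tool_rot: [-3.141, -0.001, -0.003]
wrist_force: [1.2, -1.1, -0.0]
width: 0.0513
finger_force: 0.0
```

{"op": "apply_moves", "data": {
  "targets": [
    [-1,38,0,0,0,0,60],
    [-1,38,0,0,0,0,60],
    [-1,32,0,0,0,0,60],
    [-1,20,0,0,0,0,60],
    [0,8,0,0,0,0,60],
    [0,0,0,0,0,0,60],
    [0,0,0,0,0,0,60],
    [0,0,0,0,0,0,60]
  ]
}}

```text
time_s: 23.05
eef_pos: [0.5015, 0.1278, 0.1486]
tool_rot: [-3.14, -0.004, -0.001]
wrist_force: [-0.8, 0.7, 0.3]
width: 0.0516
finger_force: 0.0
```

```bash
python3 - <<'E'
from h import *
i,im=snap('sm2'); sc=arm.camera("scene")[:,:,::-1]
c=im[60:360,120:520].copy()
for k in range(0,400,50): cv2.putText(c,str(120+k),(k,8),0,.3,(0,0,255)); cv2.line(c,(k,8),(k,14),(0,0,255))
for k in range(0,300,50): cv2.putText(c,str(60+k),(0,k+4),0,.3,(0,0,255))
cv2.imwrite("pics/sm2m.png",np.hstack([c,cv2.resize(sc[265:365,360:493],(400,300),interpolation=2)]))
E
```

```text
sm2 t 23.1 p [0.5014 0.1278 0.1484] rot [-3.1405 -0.0041 -0.0007] w 0.05139861778728523 f 0.0 [ 0.3575  0.4446 -0.279 ]
```

View pics/sm2m.png

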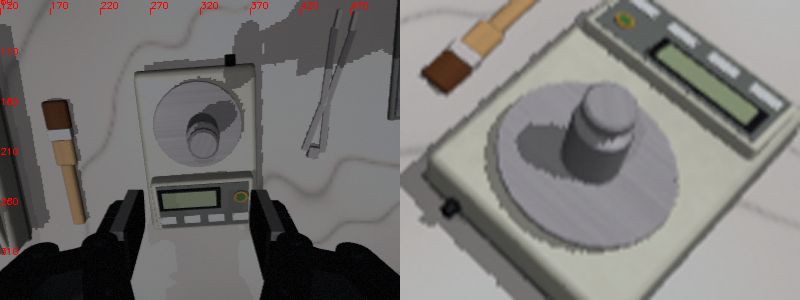

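The 500 g stands upright close to the round pan's centre. The 200 g knob is at (322,205), and the small pan spans x 273–364 and y 139–228.

```bash
python3 - <<'E'
from h import *
d=json.load(open("pics/sm2.json"));d["T"]=np.array(d["T"])
w=ray(d,(322,205),.092);print("w200",w,delta((*w,.02)))
b=(273,364,139,228)
f=least_squares(lambda x:(lambda q:np.r_[q[:,0].min()-b[0],q[:,0].max()-b[1],q[:,1].min()-b[2],q[:,1].max()-b[3]])(circ(d,x,.041,.042)),(.5,.13));print(f.x,f.fun)
s=arm.camera_info("scene");q=circ(s,(.5095,.3953),.019,.06);print("500 base if centred",q.min(0),q.max(0))
E
```

```text
w200 [0.5009 0.1252] [ -0.4228   2.4972 128.2226]
[0.5026 0.1278] [ 0.2734 -0.2723  0.7491 -0.9179]
500 base if centred [411.0186 308.0386] [431.1418 326.2529]
```

{"op": "apply_moves", "data": {
  "targets": [
    [0,2,15,0,0,0,60],
    [0,0,30,0,0,0,60],
    [0,0,32,0,0,0,60],
    [0,0,25,0,0,0,60],
    [0,0,15,0,0,0,60],
    [0,0,8,0,0,0,60],
    [0,0,3,0,0,0,60],
    [0,0,0,0,0,0,60]
  ]
}}

```text
time_s: 23.82
eef_pos: [0.5013, 0.1244, 0.0198]
tool_rot: [-3.141, -0.001, 0.001]
wrist_force: [-0.4, 0.7, 0.8]
width: 0.0513
finger_force: 0.0
```

{"op": "apply_moves", "data": {
  "targets": [
    [0,0,0,0,0,0,50],
    [0,0,0,0,0,0,42],
    [0,0,0,0,0,0,38],
    [0,0,0,0,0,0,34],
    [0,0,0,0,0,0,30],
    [0,0,0,0,0,0,25],
    [0,0,0,0,0,0,22],
    [0,0,0,0,0,0,20]
  ],
  "force": 40
}}

```text
time_s: 24.48
eef_pos: [0.502, 0.1235, 0.021]
tool_rot: [3.142, -0.001, 0.002]
wrist_force: [-1.1, -0.3, 5.4]
width: 0.0267
finger_force: 39.0
```

{"op": "apply_moves", "data": {
  "targets": [
    [0,0,0,0,0,0,20],
    [0,0,0,0,0,0,20]
  ]
}}

```text
time_s: 24.65
eef_pos: [0.502, 0.1235, 0.0211]
tool_rot: [3.142, -0.001, 0.002]
wrist_force: [-0.9, -1.3, 5.3]
width: 0.0265
finger_force: 39.0
```

{"op": "apply_moves", "data": {
  "targets": [
    [0,0,-2,0,0,0,20],
    [0,0,-4,0,0,0,20],
    [0,0,-10,0,0,0,20],
    [0,0,-20,0,0,0,20],
    [0,0,-30,0,0,0,20],
    [0,0,-30,0,0,0,20],
    [0,0,-25,0,0,0,20],
    [0,0,-10,0,0,0,20]
  ]
}}

```text
time_s: 25.32
eef_pos: [0.5033, 0.1243, 0.1552]
tool_rot: [-3.14, 0.0, -0.009]
wrist_force: [-0.3, 0.4, -1.8]
width: 0.0263
finger_force: 39.6
```

{"op": "apply_moves", "data": {
  "targets": [
    [0,10,0,0,0,0,20],
    [2,24,0,0,0,0,20],
    [2,36,0,0,0,0,20],
    [2,36,0,0,0,0,20],
    [3,36,0,0,0,0,20],
    [3,36,0,0,0,0,20],
    [3,36,0,0,0,0,20],
    [3,36,0,0,0,0,20]
  ]
}}

```text
time_s: 25.98
eef_pos: [0.5174, -0.129, 0.1491]
tool_rot: [-3.141, 0.002, 0.005]
wrist_force: [0.1, 0.1, -1.7]
width: 0.0262
finger_force: 39.6
```

{"op": "apply_moves", "data": {
  "targets": [
    [3,36,0,0,0,0,20],
    [3,36,0,0,0,0,20],
    [3,36,0,0,0,0,20],
    [3,36,0,0,0,0,20],
    [2,36,0,0,0,0,20],
    [2,36,0,0,0,0,20],
    [2,30,0,0,0,0,20],
    [1,16,0,0,0,0,20]
  ]
}}

```text
time_s: 26.65
eef_pos: [0.5347, -0.3941, 0.1481]
tool_rot: [3.141, -0.009, -0.007]
wrist_force: [-0.7, -0.0, -1.9]
width: 0.0265
finger_force: 39.7
```

{"op": "apply_moves", "data": {
  "targets": [
    [0,6,0,0,0,0,20],
    [0,0,0,0,0,0,20],
    [0,0,0,0,0,0,20],
    [0,0,0,0,0,0,20]
  ]
}}

```text
time_s: 26.98
eef_pos: [0.5383, -0.392, 0.1504]
tool_rot: [-3.14, -0.003, 0.002]
wrist_force: [0.3, -0.2, -1.9]
width: 0.0265
finger_force: 39.7
```

```bash
python3 -c "
from h import *
i,im=snap('sq4');print(delta((.5375,-.406,.029)))
c=im[60:360,120:520].copy()
for k in range(0,400,50): cv2.putText(c,str(120+k),(k,8),0,.3,(0,0,255)); cv2.line(c,(k,8),(k,14),(0,0,255))
for k in range(0,300,50): cv2.putText(c,str(60+k),(0,k+4),0,.3,(0,0,255))
ic=arm.camera_info('scene');sc=arm.camera('scene')[:,:,::-1].copy()
x,y=360,260;z=cv2.resize(sc[y:y+100,x:x+133],(400,300),interpolation=2)
for cc,r,h in(((.5095,.3953),.0575,.06),((.5095,.3953),.019,.06)):
    cv2.polylines(z,[np.int32((circ(ic,cc,r,h)+.5-[x,y])*3)],True,(0,0,255))
cv2.imwrite('pics/sq4m.png',np.hstack([c,z]))"
```

```text
sq4 t 27.0333 p [ 0.5386 -0.3921  0.1508] rot [-3.1403 -0.0037  0.0007] w 0.026560175556341204 f 39.677926898002625 [-0.3838 -0.0124 -1.4728]
[ -1.0456  14.0226 121.7364]
```

View pics/sq4m.png

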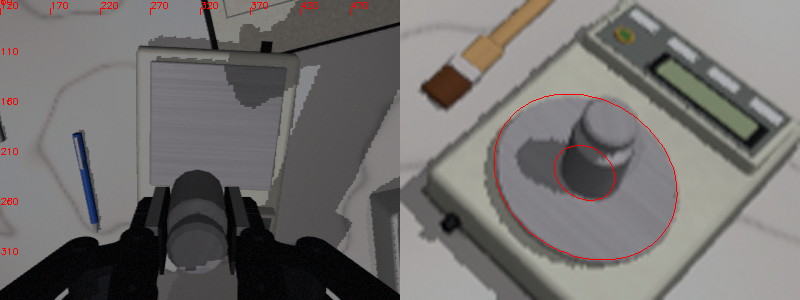

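The held 200 g is upright. The square pan's corners here are at (271,121), (407,127) and (270,246). On the round pan the 500 g base is about 2–3 px right of the centred outline (~5 mm, fine).

```bash
python3 - <<'E'
from h import *
d=json.load(open("pics/sq4.json"));d["T"]=np.array(d["T"])
c=[ray(d,p,.05) for p in((271,121),(407,127),(270,246))];print(c,(c[1]+c[2])/2,np.linalg.norm(c[0]-c[1]),np.linalg.norm(c[0]-c[2]),np.linalg.norm(c[1]-c[2]))
s=arm.camera_info("scene");b=ray(s,(360+594/3-400/3+.0,260+169/3),.06);print("500 est",b, b-ray(s,(360+186/3,260+172.5/3),.06))
E
```

```text
[array([ 0.5964, -0.3521]), array([ 0.5918, -0.4658]), array([ 0.4812, -0.3464])] [ 0.5365 -0.4061] 0.11380839441056367 0.1152747443506849 0.1627657911982222
500 est [0.503  0.3988] [-0.0059  0.0017]
```

{"op": "apply_moves", "data": {
  "targets": [
    [-1,8,15,0,0,0,20],
    [0,6,28,0,0,0,20],
    [0,0,28,0,0,0,20],
    [0,0,22,0,0,0,20],
    [0,0,12,0,0,0,20],
    [0,0,6,0,0,0,20],
    [0,0,0,0,0,0,20],
    [0,0,0,0,0,0,20]
  ]
}}

```text
time_s: 27.75
eef_pos: [0.5379, -0.4088, 0.0408]
tool_rot: [3.141, -0.0, 0.002]
wrist_force: [-0.5, -0.1, -2.9]
width: 0.0264
finger_force: 39.7
```

```bash
python3 -c "
from h import *
print(arm.read_state()['eef_pos'],delta((.5375,-.406,.029)))"
```

```text
[ 0.5379 -0.4088  0.0408] [-0.3726 -2.8364 11.7673]
```

{"op": "apply_moves", "data": {
  "targets": [
    [0,-2,4,0,0,0,20],
    [0,0,3,0,0,0,20],
    [0,0,2,0,0,0,20],
    [0,0,0,0,0,0,20]
  ]
}}

```text
time_s: 28.08
eef_pos: [0.5371, -0.4065, 0.0311]
tool_rot: [3.141, -0.0, -0.0]
wrist_force: [0.1, 0.5, -1.5]
width: 0.0265
finger_force: 39.7
```

{"op": "apply_moves", "data": {
  "targets": [
    [0,0,1,0,0,0,20],
    [0,0,1,0,0,0,20],
    [0,0,0,0,0,0,20]
  ]
}}

```text
time_s: 28.33
eef_pos: [0.5373, -0.4067, 0.0292]
tool_rot: [3.141, -0.001, 0.0]
wrist_force: [-0.2, 0.5, -2.0]
width: 0.0266
finger_force: 39.8
```

{"op": "apply_moves", "data": {
  "targets": [
    [0,0,0.7,0,0,0,20],
    [0,0,0,0,0,0,20]
  ]
}}

```text
time_s: 28.5
eef_pos: [0.5373, -0.4067, 0.0291]
tool_rot: [3.141, -0.001, 0.0]
wrist_force: [-2.7, 0.5, 2.4]
width: 0.0269
finger_force: 40.2
```

{"op": "apply_moves", "data": {
  "targets": [
    [0,0,0.6,0,0,0,20],
    [0,0,0,0,0,0,20]
  ]
}}

```text
time_s: 28.67
eef_pos: [0.5373, -0.4067, 0.0291]
tool_rot: [3.141, -0.001, 0.0]
wrist_force: [-3.1, 1.4, 8.1]
width: 0.0267
finger_force: 40.6
```

It's standing. I'll release it and go to the 50 g on the pad.

{"op": "apply_moves", "data": {
  "targets": [
    [0,0,-0.6,0,0,0,24],
    [0,0,0,0,0,0,32],
    [0,0,0,0,0,0,36],
    [0,0,0,0,0,0,42],
    [0,0,0,0,0,0,50],
    [0,0,0,0,0,0,60],
    [0,0,0,0,0,0,60],
    [0,0,-5,0,0,0,60]
  ]
}}

```text
time_s: 29.33
eef_pos: [0.5365, -0.406, 0.0323]
tool_rot: [-3.14, 0.001, 0.003]
wrist_force: [0.4, 0.2, 0.1]
width: 0.0513
finger_force: 0.0
```

{"op": "apply_moves", "data": {
  "targets": [
    [0,0,-15,0,0,0,60],
    [0,0,-30,0,0,0,60],
    [0,0,-35,0,0,0,60],
    [0,0,-15,0,0,0,60],
    [2,-20,0,0,0,0,60],
    [4,-38,0,0,0,0,50],
    [4,-38,0,0,0,0,50],
    [4,-38,0,0,0,0,50]
  ]
}}

```text
time_s: 30.0
eef_pos: [0.5515, -0.2716, 0.1301]
tool_rot: [3.141, -0.003, 0.003]
wrist_force: [1.6, 0.0, -0.4]
width: 0.0426
finger_force: 0.0
```

{"op": "apply_moves", "data": {
  "targets": [
    [4,-38,0,0,0,0,50],
    [4,-38,0,0,0,0,50],
    [3,-38,0,0,0,0,50],
    [2,-28,0,0,0,0,50],
    [2,-14,0,0,0,0,50],
    [0,-5,0,0,0,0,50],
    [0,0,0,0,0,0,50],
    [0,0,0,0,0,0,50]
  ]
}}

```text
time_s: 30.67
eef_pos: [0.5665, -0.1129, 0.1291]
tool_rot: [3.14, -0.002, 0.001]
wrist_force: [0.7, -0.2, -0.6]
width: 0.043
finger_force: 0.0
```

```bash
python3 -c "
from h import *
snap('pd2');print(delta((.5644,-.1136,-.022)))"
```

```text
pd2 t 30.7167 p [ 0.5663 -0.1136  0.1288] rot [ 3.1403 -0.0044  0.0007] w 0.04272859237971358 f 0.0 [-0.212  -0.8758  0.9311]
[ -1.9441  -0.2141 150.8156]
```

{"op": "apply_moves", "data": {
  "targets": [
    [-2,0,20,0,0,0,50],
    [0,0,35,0,0,0,50],
    [0,0,35,0,0,0,50],
    [0,0,30,0,0,0,50],
    [0,0,15,0,0,0,50],
    [0,0,7,0,0,0,50],
    [0,0,3,0,0,0,50],
    [0,0,0,0,0,0,50]
  ]
}}

```text
time_s: 31.38
eef_pos: [0.5644, -0.1127, -0.0166]
tool_rot: [3.141, -0.003, 0.0]
wrist_force: [0.2, -0.6, -0.2]
width: 0.0423
finger_force: 0.0
```

{"op": "apply_moves", "data": {
  "targets": [
    [0,0,2,0,0,0,42],
    [0,0,0,0,0,0,34],
    [0,0,0,0,0,0,28],
    [0,0,0,0,0,0,22],
    [0,0,0,0,0,0,17],
    [0,0,0,0,0,0,12],
    [0,0,0,0,0,0,10],
    [0,0,0,0,0,0,10]
  ],
  "force": 25
}}

```text
time_s: 32.05
eef_pos: [0.5649, -0.1117, -0.0177]
tool_rot: [3.141, -0.001, 0.002]
wrist_force: [-1.9, -0.4, 6.4]
width: 0.0171
finger_force: 24.4
```

{"op": "apply_moves", "data": {
  "targets": [
    [0,0,-3,0,0,0,10],
    [0,0,-10,0,0,0,10],
    [0,0,-25,0,0,0,10],
    [0,0,-35,0,0,0,10],
    [0,0,-35,0,0,0,10],
    [0,0,-20,0,0,0,10],
    [-3,-12,-8,0,0,0,10],
    [-8,-30,0,0,0,0,10]
  ]
}}

```text
time_s: 32.72
eef_pos: [0.5552, -0.0733, 0.1199]
tool_rot: [3.139, -0.012, 0.008]
wrist_force: [1.4, 0.2, -1.4]
width: 0.0166
finger_force: 24.5
```

{"op": "apply_moves", "data": {
  "targets": [
    [-9,-36,0,0,0,0,10],
    [-9,-36,0,0,0,0,10],
    [-9,-36,0,0,0,0,10],
    [-9,-36,0,0,0,0,10],
    [-8,-30,0,0,0,0,10],
    [-5,-18,0,0,0,0,10],
    [-2,-8,0,0,0,0,10],
    [0,0,0,0,0,0,10]
  ]
}}

```text
time_s: 33.38
eef_pos: [0.5008, 0.1331, 0.1169]
tool_rot: [-3.141, -0.007, 0.002]
wrist_force: [-0.1, -0.3, -1.6]
width: 0.0169
finger_force: 24.5
```

{"op": "apply_moves", "data": {
  "targets": [
    [0,0,0,0,0,0,10],
    [0,0,0,0,0,0,10]
  ]
}}

```text
time_s: 33.55
eef_pos: [0.5026, 0.1287, 0.117]
tool_rot: [3.141, -0.004, -0.001]
wrist_force: [-0.0, -0.4, 0.5]
width: 0.0166
finger_force: 24.5
```

```bash
python3 -c "
from h import *
snap('sm4');print(delta((.5025,.1279,.0143)))"
```

```text
sm4 t 33.6 p [0.5027 0.1286 0.1171] rot [ 3.1406 -0.0051 -0.0006] w 0.016503816670038227 f 24.482170343399048 [ 0.2285  0.0448 -0.1139]
[ -0.1893   0.561  102.7749]
```

{"op": "apply_moves", "data": {
  "targets": [
    [0,0,15,0,0,0,10],
    [0,0,28,0,0,0,10],
    [0,0,26,0,0,0,10],
    [0,0,16,0,0,0,10],
    [0,0,8,0,0,0,10],
    [0,0,3,0,0,0,10],
    [0,0,0,0,0,0,10],
    [0,0,0,0,0,0,10]
  ]
}}

```text
time_s: 34.27
eef_pos: [0.5033, 0.1303, 0.0221]
tool_rot: [-3.141, 0.002, -0.002]
wrist_force: [0.0, 0.9, -0.6]
width: 0.0166
finger_force: 24.5
```

{"op": "apply_moves", "data": {
  "targets": [
    [0,0,2,0,0,0,10],
    [0,0,1,0,0,0,10],
    [0,0,1,0,0,0,10],
    [0,0,0,0,0,0,10]
  ]
}}

```text
time_s: 34.6
eef_pos: [0.5026, 0.1305, 0.0176]
tool_rot: [-3.142, 0.001, -0.001]
wrist_force: [0.1, 0.0, -0.6]
width: 0.0168
finger_force: 24.5
```

{"op": "apply_moves", "data": {
  "targets": [
    [0,0,0.8,0,0,0,10],
    [0,0,0,0,0,0,10]
  ]
}}

```text
time_s: 34.77
eef_pos: [0.5024, 0.1306, 0.0166]
tool_rot: [3.142, -0.001, 0.0]
wrist_force: [0.1, -0.4, -0.3]
width: 0.0168
finger_force: 24.5
```

{"op": "apply_moves", "data": {
  "targets": [
    [0,1,1,0,0,0,10],
    [0,1,0.6,0,0,0,10],
    [0,0,0,0,0,0,10]
  ]
}}

```text
time_s: 35.02
eef_pos: [0.5023, 0.1281, 0.0147]
tool_rot: [3.141, -0.001, -0.001]
wrist_force: [-0.1, -0.1, -0.5]
width: 0.0164
finger_force: 24.5
```

{"op": "apply_moves", "data": {
  "targets": [
    [0,0,0.6,0,0,0,10],
    [0,0,0,0,0,0,10]
  ]
}}

```text
time_s: 35.18
eef_pos: [0.5024, 0.1284, 0.0143]
tool_rot: [3.141, -0.001, -0.0]
wrist_force: [0.8, 0.2, 0.5]
width: 0.0166
finger_force: 24.5
```

{"op": "apply_moves", "data": {
  "targets": [
    [0,0,0.4,0,0,0,10],
    [0,0,0,0,0,0,10]
  ]
}}

```text
time_s: 35.35
eef_pos: [0.5024, 0.1285, 0.0143]
tool_rot: [3.141, -0.001, 0.0]
wrist_force: [-1.3, -0.2, 4.4]
width: 0.0168
finger_force: 24.9
```

{"op": "apply_moves", "data": {
  "targets": [
    [0,0,-0.4,0,0,0,14],
    [0,0,0,0,0,0,20],
    [0,0,0,0,0,0,28],
    [0,0,0,0,0,0,38],
    [0,0,0,0,0,0,50],
    [0,0,0,0,0,0,50],
    [0,0,-8,0,0,0,50],
    [0,0,-20,0,0,0,50]
  ]
}}

```text
time_s: 36.02
eef_pos: [0.5004, 0.128, 0.041]
tool_rot: [3.14, -0.0, -0.008]
wrist_force: [0.5, -1.0, -0.4]
width: 0.0428
finger_force: 0.0
```

{"op": "apply_moves", "data": {
  "targets": [
    [0,0,-35,0,0,0,50],
    [0,0,-40,0,0,0,50],
    [0,0,-40,0,0,0,50],
    [0,-10,-30,0,0,0,50],
    [0,-36,0,0,0,0,50],
    [0,-36,0,0,0,0,50],
    [0,-36,0,0,0,0,50],
    [0,-25,0,0,0,0,50]
  ]
}}

```text
time_s: 36.68
eef_pos: [0.5018, 0.2751, 0.1887]
tool_rot: [-3.139, -0.003, -0.002]
wrist_force: [1.0, -0.0, 0.3]
width: 0.0429
finger_force: 0.0
```

{"op": "apply_moves", "data": {
  "targets": [
    [0,-10,0,0,0,0,50],
    [0,0,0,0,0,0,50],
    [0,0,0,0,0,0,50],
    [0,0,0,0,0,0,50]
  ]
}}

```text
time_s: 37.02
eef_pos: [0.5029, 0.2793, 0.1872]
tool_rot: [3.14, -0.004, -0.0]
wrist_force: [0.2, -0.1, -0.1]
width: 0.0429
finger_force: 0.0
```

```bash
python3 - <<'E'
from h import *
i,im=snap('fin');ic=arm.camera_info('scene');sc=arm.camera('scene')[:,:,::-1].copy()
x,y,s=175,95,4
def draw(im,ic,c,r,h,x,y,s): cv2.polylines(im,[np.int32((circ(ic,c,r,h)+.5-[x,y])*s)],True,(0,0,255))
A=cv2.resize(sc[y:y+75,x:x+100],None,fx=s,fy=s,interpolation=2);draw(A,ic,(.5375,-.406),.014,.05,x,y,s);draw(A,ic,(.5375,-.406),.0125,.1,x,y,s)
x,y=290,195
B=cv2.resize(sc[y:y+75,x:x+100],None,fx=s,fy=s,interpolation=2);draw(B,ic,(.5025,.1279),.009,.042,x,y,s);draw(B,ic,(.5025,.1279),.041,.042,x,y,s)
C=im[90:390].copy()
W=cv2.resize(im[60:260],(800,250))
C=cv2.resize(im,(480,300))
for k in range(0,640,50): cv2.putText(C,str(k),(k*3//4,8),0,.3,(0,0,255))
for k in range(0,400,50): cv2.putText(C,str(k),(0,k*3//4+4),0,.3,(0,0,255))
cv2.imwrite("pics/finm.png",np.vstack([np.hstack([A,B]),cv2.copyMakeBorder(C,0,0,0,320,0)]))
for c,r,h in(((.5095,.3953),.0165,.126),((.5095,.3953),.0575,.06),((.5025,.1279),.008,.075),((.5025,.1279),.041,.042)):
    q=circ(i,c,r,h);print((q.min(0)+q.max(0))/2,q.min(0),q.max(0))
E
```

```text
fin t 37.0667 p [0.503  0.2792 0.1873] rot [ 3.1402 -0.0051 -0.0001] w 0.04285205372030384 f 0.0 [-0.675  -0.5237 -0.7274]
[167.2837 193.8623] [145.5738 173.3285] [188.9936 214.396 ]
[197.1894 170.6768] [136.9764 112.2616] [257.4023 229.092 ]
[481.9057 184.6133] [473.1446 176.2668] [490.6667 192.9599]
[466.3858 174.5461] [425.828  135.4569] [506.9435 213.6353]
```

View pics/finm.png

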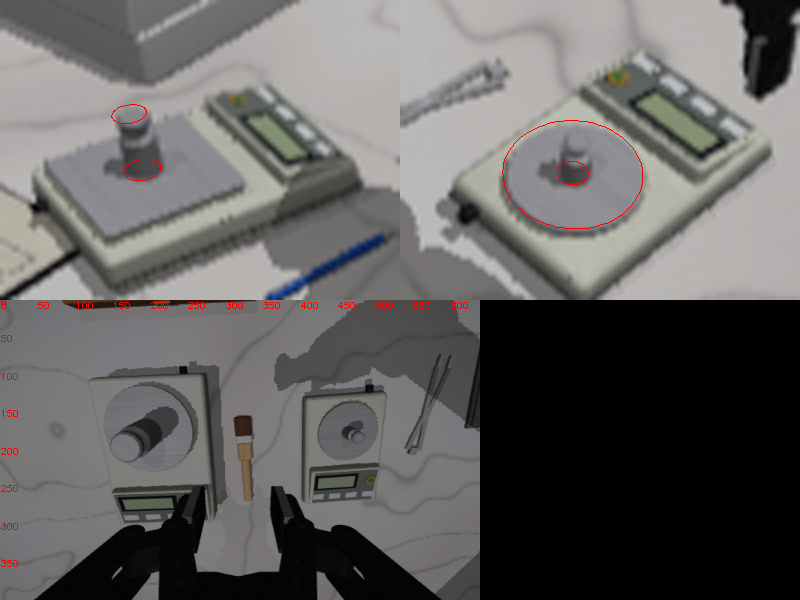

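In the final wrist view the 500 g knob is at (168,193), against (167,194) if centred. The 50 g is about 5 mm from its pan's centre, and the 200 g base matches its centred outline. All three stand upright, and the pad is clear. Handing in.

```bash
python3 -c "
from rig import arm
print(arm.close_job())"
```

```text
the job is handed in; nothing more can be done
None
```

The job is handed in at about 37 s of the 101 s allowed: the 500 g is on the large round pan, the 200 g on the square and the 50 g on the small round, each upright and about 6 mm or less from centre by my camera measurements, with the pad left empty (no verdict was returned).

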